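Clamp a flat bar in the forge bench clamp

ROBOT

A 6-joint arm with a two-finger parallel gripper is mounted at the origin on the work surface. World frame = base frame: x ahead of the robot, y to its left, z up, the work surface at z = 0. Lengths are in m, angles in degrees, forces in N, time in s.
With the tool pointing down it reaches from about 0.35 to 0.925 m from the base axis. Payload 6.4 kg.
Tool frame: the origin (TCP) lies at the very end of the fingers, on their centre line; the grasp point (between the pads) lies 19 mm behind it; z points along the fingers, y is the direction in which the jaws open and shut (so a half turn about z gives the same grasp; the last joint's range is limited). The gripper opens to 94 mm and grips with 3 to 60 N. Pads are 16 mm wide; open, the fingers measure 119 mm over their backs; the gripper's body (75 mm by 177 mm) begins 78 mm behind the grasp point.
Start: joints at [55.8, 14.043, 89.255, -0, 76.702, -9.975], TCP at [0.267, 0.593, 0.205] pointing down, gripper open.
Joint ranges: [-179.41, 179.41], [-58.25, 129.5], [7.25, 145.43], [-54.29, 234.29], [11.92, 165.04], [-157.13, 157.13]. Speed limits (degrees/s): [147.25, 147.25, 180, 180, 180, 180].

INTERFACE

Orientations are given as [roll, pitch, yaw] about the fixed x, y, z axes, in that order (R = Rz(yaw) Ry(pitch) Rx(roll)).
In Python, from workcell import get_obs, camera, close_job, recognise, cut_out, landmark_of gives the robot as it stands.
- The arm moves only by the tool move_arm, never from a script. Its argument "increments" is a list of rows, each a list of 7 numbers: the finger opening in mm, from 0 to 94, then the shift along the world's x, y, z in units of 30 mm (1.0 is 30 mm), then the turn, a rotation vector about the world's x, y, z in units of 6 degrees (1.0 is 6 degrees). A call has 1 to 8 rows; each row is the pose to reach, as a shift and turn from the pose commanded when the call began; what a row does not reach only later rows make up. A row lasts 1/12 s, in which the tool goes at most 41.7 mm and 7.16 degrees, less where a joint would pass 70% of its speed; a pose out of reach is approached as far as the arm can. A call with a gripper value outside its range is refused whole. The fingers move at their own pace and stop on an object; the grip force is fixed at half the most. Time passes only in rows, so rows that repeat a pose let the fingers close. It gives the time, the measured TCP pose, the force and the opening at its end, in the units of the state.
- get_obs(): the state, without advancing time (a new reading comes with each control period).
- camera(name): name is "scene" or "side" or "wrist"; returns a dict with "frame" (480x640x3 uint8, red, green, blue), "range_z" (480x640 float32, m along the optical axis (not along the pixel's ray), 0 where there is no reading), "fov_y" (degrees; the focal length in pixels is half the picture's height over the tangent of half this angle, whatever the lens; pixels are square), "cx", "cy" (the principal point, pixels), "rvec" (rotation vector, rad) and "tvec" (3), from world to camera coordinates, as OpenCV has them. Camera axes: x right, y down, z forward; pixel columns grow to the right and rows downward; lengths in m; the calibration is good to about 2 mm. The wrist camera is an equidistant fisheye: a pixel r from the principal point sees the ray r / f radians off the axis. A picture is of the moment at which its call begins.
- close_job(): hands the job in, once; it reports no verdict.
Trained networks look in a picture, given as the dict that the camera call returned (one of the last four; its "shot" number tells which), for a name from the list of things; names that differ only in an ending like _2 or _b are one class to them, and where a whole thing is asked for, a point or a joint stands for the part that bears it (a point fixed in the world has none). Each returns a list of dicts, best first, with "score" (0 to 1); they miss things now and then, are a little off and sometimes report something else, mostly with a low value. They report only what shows in the picture. A call takes as long as a camera call. They do not tell look-alikes from the thing itself.
- recognise(label, picture): "point" ([x, y, z] in m, in the coordinates of the camera as it stood for that picture, good to about 4 mm: the middle of the surface that is visible of it).
- cut_out(label, picture): "mask" (480x640 bool, what is visible of it).
- landmark_of(label, picture): "point" ([x, y, z] in m, in the coordinates of the camera as it stood for that picture, good to about 4 mm: a listed point, or the origin of a listed thing).
The state is a dict: "time_s": time; "joint_positions": joint angles; "joint_velocities": joint speeds; "tau": joint torques, N m; "tool_pos": TCP position; "tcp_rot": TCP orientation; "ft_force": force on the tool from outside, world axes, zero at the start; "ft_torque": the same for the moment, N m; "gripper_width": finger opening in m.
Only numpy, scipy, OpenCV 4.12 (cv2) and the standard library are available. Lean on these libraries where they do the work, as an engineer would, in place of code of your own. Each camera call takes 0.05 s, during which the arm holds its last target. There are 200 camera calls.

TASK

Slide the steel bar along the clamp's channel until it is fully home against the end stop. Then tighten the red knob clockwise until the foot bites on the bar and the resistance rises sharply, and from that point add just one eighth of a turn (45 degrees), without overtightening. Leave the bar home, let go, and leave the other things on the bench alone.

Things in the scene. Friction and masses are not known exactly. Their poses are not given: they have to be found in the camera images.
- clamp: Blue screw clamp bolted to the bench, never moves. Origin: on the bench, straight below the knob's axis; z up, y along its channel. Base plate 104 mm (x) by 180 mm (y -60 to 120), 12 mm high. Channel along y: 30 mm wide inside, side walls 10 mm thick, 23 mm above the bench, from y -50 to 120, open at +y, closed by the end stop at -y.
- stop_face (a point): Middle of the steel end stop's face, 50 mm from the clamp's origin towards its -y, 20 mm above the bench; the stop's top is 32 mm up. Axes as the clamp's.
- bridge_top (a point): Top of the clamp's bridge on the knob's axis, 74 mm above the bench. The bridge crosses the channel: x +-48 mm, y +-15 mm; a brass collar between it and the knob is 6 mm high. Under it hangs the foot (28 mm steel disc), 2 to 8 mm above the bar.
- strip: Brass wear strip, the fixed floor of the channel: 30 x 168 x 4 mm, top 16 mm above the bench; the bar lies on it. Origin: centre of its underside, 35 mm along the clamp's +y from the clamp's origin.
- blank: Loose flat steel bar, 28 wide (x), 200 long (y), 8 mm thick, 0.28 to 0.42 kg, lying in the channel, under the foot. Origin: centre of its underside, y along it to the tail. It starts 20 to 40 mm short of the stop; home, its front end touches the stop and its origin is 50 mm from the clamp's origin along the clamp's +y. Slides with 1.5 to 3 N, 1 mm play to each side.
- blank_tail (a point): Middle of the end face of the bar's yellow-painted tail (the bar's +y end), which sticks 30 to 75 mm out of the channel's open end, 16 to 24 mm above the bench with free space below and around it. Pushing this face towards the clamp's -y drives the bar home.
- knob_grip (a point): Point on the knob's vertical axis 106 mm above the bench, inside its bar. Red knob: disc 40 mm across, 80 to 88 mm above the bench, and on it an upright bar 50 long, 14 wide, top 118 mm above the bench, white mark on one half. The point's x axis lies along the bar, z up. The knob stays at this height as it turns.
- knob: The red knob; origin on its axis at its underside. Turned clockwise it lowers the sprung foot 2.5 mm per rad; foot and bar meet after 0.7 to 3 rad, different each time, told by no pose or mark. Thread friction 0.22 N m throughout holds it where it is left; on contact 0.12 N m more, against the turn, comes on within 0.15 rad (also felt at rest), then 0.04 N m per rad.
- hammer: Bystander: hammer, handle wood, about 300 mm; leave it where it is.
- wire_brush: Bystander: brush; leave it where it is.
- spoon_a: Bystander: finished steel spoon; leave it where it is.
- spoon_b: Bystander: finished steel spoon; leave it where it is.
- spanner: Bystander: open-ended spanner; leave it where it is.
- flux_tin: Bystander: green tin, 68 mm across, 75 mm high; leave it where it is.
- spare_bar: Bystander: dark bar 160 x 22 x 8 mm; leave it where it is.
- scrap_cup: Bystander: dark steel bowl, 90 mm across, 60 mm high; leave it where it is.
Not all that is in view belongs to the job. Of the things shaped like the clamp, the blue one is meant.

How it is judged (in metres and radians):
On the way:
1. the bar is fully home against the stop, the foot not yet tightened on it (y of blank in the frame of clamp between 0.047 and 0.052 m and x of blank in the frame of clamp between -0.003 and 0.003 m and contact force between blank and strip below 8 N), for 0.2 s.
At the end, for the whole second after the job is handed in: The bar is home within 2 mm of the stop, at rest, and pressed on the strip with 58 to 72 N, which is the foot tightened about 45 degrees (25 to 75) past the point where the resistance rises; the knob is released (y of blank in the frame of clamp between 0.047 and 0.052 m and x of blank in the frame of clamp between -0.003 and 0.003 m and contact force between blank and strip between 58 and 72 N and linear speed of blank below 0.01 m/s); the robot touches nothing.
It fails at once if the bar is pressed on the strip with more than 77 N (overtightened, about 90 degrees past that point) (contact force between blank and strip above 77 N).
It fails at once if a bystander is moved by more than 20 mm (distance of any of hammer, wire_brush, spoon_a, spoon_b, spanner, flux_tin, spare_bar, scrap_cup from where it was at the start of the episode above 0.02 m).
It also fails if it takes over 58 s, if anything falls off the work surface, if the arm or the gripper's body presses on something with over 40 N, if the wrist force passes 120 N, or if a joint passes its speed limit or range.

## Working session

There is one attempt and no reset: what is moved stays moved. The work goes in short steps, Python scripts to look and compute and a tool call to move; the robot and the scene stay as the last step left them, time stands still between calls to the robot, and variables do not carry over. Pictures are saved under pics/ and viewed, about 8 in all and at most 12, crops included, and the job is handed in when it is done.

Besides the shell and the picture viewer there is one more tool, called after ">>>" as name([rows], argument=value, ...), one row to a line, values as JSON. move_arm: Moves the arm, as the interface text tells. Its arguments: {"type":"object","properties":{"increments":{"type":"array"}},"required":["increments"]}

```bash
mkdir -p pics; cat > h.py <<'E'
import numpy as np, cv2
from workcell import *
def c2w(c,p):
    R=cv2.Rodrigues(np.array(c["rvec"],float))[0]; return R.T@(np.array(p)-np.array(c["tvec"]).ravel())
def cloud(c):
    f=240/np.tan(np.radians(c["fov_y"]/2)); z=c["range_z"]; v,u=np.mgrid[:480,:640]
    P=np.stack([(u-c["cx"])/f*z,(v-c["cy"])/f*z,z],-1)
    R=cv2.Rodrigues(np.array(c["rvec"],float))[0]
    W=(P-np.array(c["tvec"]).ravel())@R; W[z<=0]=np.nan; return W
def save(c,n,s=None):
    cv2.imwrite("pics/"+n,(c["frame"] if s is None else s)[...,::-1])
E
python3 - <<'E'
from h import *
np.set_printoptions(precision=4,suppress=True)
a=camera("scene");b=camera("side")
save(a,"a.png",cv2.resize(np.hstack([a["frame"],b["frame"]]),(800,300)));save(a,"scene.png")
for n,c in(("scene",a),("side",b)):
  for l in("clamp","knob_grip","bridge_top","stop_face","blank_tail","blank"):
    for r in landmark_of(l,c)[:3]: print(n,l,round(r["score"],2),c2w(c,r["point"]))
print(get_obs())
E
```

```text
scene clamp 0.9 [ 0.5579 -0.1761 -0.0005]
scene clamp 0.81 [ 0.3655 -0.0349  0.0006]
scene clamp 0.79 [ 0.2688 -0.291   0.0034]
scene knob_grip 0.7 [ 0.3671 -0.0349  0.1097]
scene knob_grip 0.61 [ 0.2688 -0.2903  0.1068]
scene knob_grip 0.55 [ 0.5563 -0.1764  0.1064]
scene bridge_top 0.96 [ 0.5581 -0.1668  0.0734]
scene bridge_top 0.93 [ 0.3668 -0.0294  0.0801]
scene bridge_top 0.75 [ 0.2684 -0.2887  0.0776]
scene stop_face 0.88 [ 0.3855 -0.0767  0.0241]
scene stop_face 0.78 [ 0.5692 -0.2228  0.0193]
scene blank_tail 0.88 [ 0.5232 -0.0035  0.0228]
scene blank 0.86 [ 0.543  -0.0969  0.0155]
side clamp 0.95 [ 0.3679 -0.035   0.0029]
side clamp 0.77 [ 0.558 -0.175 -0.003]
side knob_grip 0.95 [ 0.5612 -0.1795  0.1042]
side knob_grip 0.84 [ 0.2717 -0.2897  0.1059]
side knob_grip 0.8 [ 0.3669 -0.0349  0.106 ]
side bridge_top 0.95 [ 0.3677 -0.0326  0.0782]
side bridge_top 0.87 [ 0.5579 -0.1744  0.0753]
side bridge_top 0.81 [ 0.2675 -0.292   0.0712]
side stop_face 0.85 [ 0.5726 -0.2261  0.0188]
side stop_face 0.69 [ 0.386  -0.0768  0.0213]
side stop_face 0.67 [ 0.2786 -0.3407  0.0213]
side blank_tail 0.86 [ 0.5286 -0.0023  0.0212]
side blank_tail 0.21 [ 0.5788  0.3759 -0.0006]
side blank 0.69 [ 0.5469 -0.0994  0.0161]
{'time_s': 0.7, 'joint_positions': array([55.8004, 14.0411, 89.2548, -0.0011, 76.7013, -9.9766]), 'joint_velocities': array([-0.0217,  0.0489, -0.0552, -0.0252,  0.0349, -0.1281]), 'tau': array([  0.0002, -41.5728, -31.4819,   0.0684,   0.0289,   0.    ]), 'tool_pos': array([0.2667, 0.5928, 0.2055]), 'tcp_rot': array([179.9975,   0.0015, 155.7773]), 'ft_force': array([ 0.13  ,  0.3705, -0.2137]), 'ft_torque': array([ 0.0305, -0.0017,  0.001 ]), 'gripper_width': 0.09408150484993101}
```

View pics/scene.png

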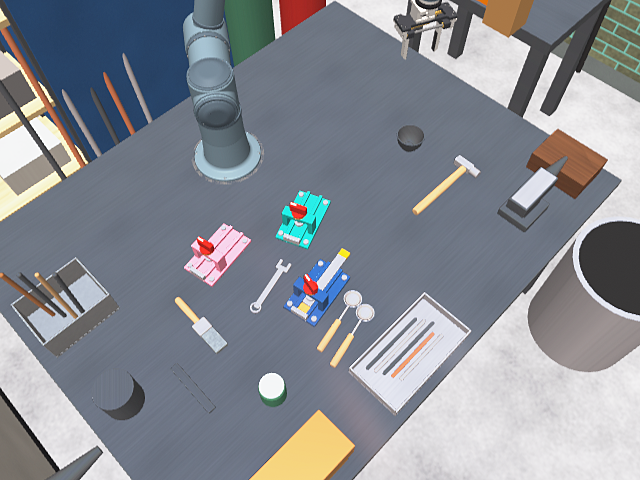

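The blue clamp is at px (315,290), with the yellow tail at (343,253). I'll refine yaw, axis, tail and knob-bar angle from depth.

```bash
python3 - <<'E'
from h import *
np.set_printoptions(precision=4,suppress=True)
for n in("scene","side"):
  c=camera(n);W=cloud(c);h=cv2.cvtColor(c["frame"],cv2.COLOR_RGB2HSV).astype(int)
  near=np.hypot(W[...,0]-.545,W[...,1]+.13)<.19
  H,S,V=h[...,0],h[...,1],h[...,2]
  def rect(m,t):
    p=W[m][:,:2]; print(n,t,len(p), [np.round(x,4) for x in cv2.minAreaRect((p*1000).astype(np.float32))], np.round(np.median(W[m][:,2]),4),flush=True)
  blue=near&(H>100)&(H<125)&(S>120)
  rect(blue&(abs(W[...,2]-.012)<.003),"base")
  rect(blue&(abs(W[...,2]-.074)<.003),"bridge")
  y=near&(H>20)&(H<35)&(S>120)&(abs(W[...,2]-.024)<.003); rect(y,"yellow")
  k=near&(W[...,2]>.112)&(W[...,2]<.124); rect(k,"knobbar")
  kd=k&(S<80); print("white",kd.sum(),np.nanmean(W[kd],0) if kd.any() else "")
  red=k&(S>120); print("red",red.sum(),np.nanmean(W[red],0))
  f=c["frame"]; ys,xs=np.where(near); y0,y1,x0,x1=ys.min(),ys.max(),xs.min(),xs.max(); save(c,n+"_c.png",cv2.resize(f[y0:y1,x0:x1],None,fx=3.2,fy=3.2)) ; print(f[y0:y1,x0:x1].shape)
E
```

```text
scene base 390 [array([ 553.6661, -145.4878]), array([104.8488, 181.6022]), np.float64(11.1724)] 0.0124
scene bridge 137 [array([ 559.1342, -176.0016]), array([94.9848, 30.0782]), np.float64(11.5176)] 0.0748
scene yellow 45 [array([ 546.7526, -108.1894]), array([ 28.3258, 222.9683]), np.float64(11.3338)] 0.0239
scene knobbar 108 [array([ 477.7836, -112.9123]), array([ 27.6108, 251.2247]), np.float64(52.3208)] 0.1188
white 13 [ 0.5459 -0.1724  0.1199]
red 90 [ 0.5431 -0.161   0.1185]
(144, 136, 3)
side base 479 [array([ 552.9633, -147.3239]), array([104.1612, 183.5024]), np.float64(10.7765)] 0.0128
side bridge 207 [array([ 558.3328, -177.7392]), array([94.8097, 29.7985]), np.float64(9.4221)] 0.0747
side yellow 55 [array([527.4977, -11.1418]), array([28.7105, 23.9184]), np.float64(7.9598)] 0.0252
side knobbar 145 [array([ 477.7121, -114.987 ]), array([ 31.3288, 251.8357]), np.float64(53.5316)] 0.1177
white 18 [ 0.5454 -0.1727  0.1189]
red 120 [ 0.5456 -0.1664  0.1168]
(123, 160, 3)
```

View pics/side_c.png

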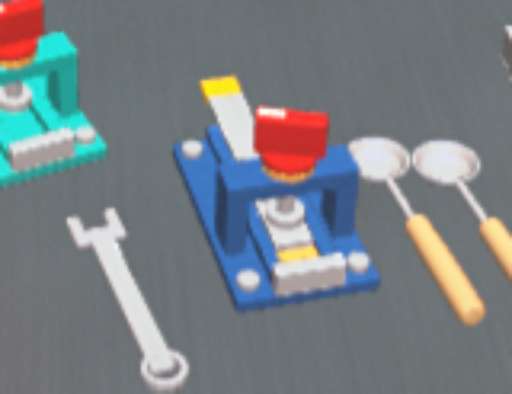

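Yaw is about 11° and the clamp origin about (0.5588, -0.1762). The tail is near (0.525, 0.000), so the gap is about 28 mm. Next I'll move above and behind the tail with the fingers closed and the jaws along clamp x.

>>> move_arm([
  [0,1.05,-2.37,0,0,0,-1.1],
  [0,2.1,-4.74,0,0,0,-2.2],
  [0,3.15,-7.1,0,0,0,-3.3],
  [0,4.2,-9.47,0,0,0,-4.5],
  [0,5.25,-11.83,0,0,0,-5.6],
  [0,6.3,-14.2,0,0,0,-6.8],
  [0,7.35,-16.6,0,0,0,-8],
  [0,8.4,-18.93,0,0,0,-9.13],
])

```text
time_s: 1.47
tool_pos: [0.4022, 0.2863, 0.2057]
tcp_rot: [180.0, -0.0, 100.7]
ft_force: [0.9, 0.2, -0.1]
gripper_width: 0.044
```

```bash
python3 - <<'E'
from h import *
np.set_printoptions(precision=4,suppress=True)
for n in("scene","side"):
  c=camera(n);W=cloud(c);S=cv2.cvtColor(c["frame"],cv2.COLOR_RGB2HSV)[...,1]
  k=(np.hypot(W[...,0]-.5588,W[...,1]+.1762)<.04)&(W[...,2]>.114)&(W[...,2]<.124)
  p=W[k][:,:2]; print(n,len(p),cv2.minAreaRect((p*1000).astype(np.float32)),np.nanmean(p,0)); u,s,vt=np.linalg.svd(p-p.mean(0)); print(np.degrees(np.arctan2(vt[0,1],vt[0,0])))
print(get_obs())
E
```

```text
scene 94 ((558.546142578125, -175.09292602539062), (15.24569034576416, 50.30257034301758), 77.65765380859375) [ 0.5598 -0.1762]
-13.656547193944768
side 115 ((559.35595703125, -176.7213134765625), (15.366552352905273, 48.097755432128906), 80.68045043945312) [ 0.5587 -0.178 ]
-9.776868983457593
{'time_s': 1.5667, 'joint_positions': array([ 21.959 ,  -7.4552, 111.68  ,  -0.0673,  75.7215,  11.5099]), 'joint_velocities': array([ 5.1878,  1.2678, -1.1259,  2.5307, -0.0003, -1.4975]), 'tau': array([ -2.1539, -26.1837, -31.001 ,  -0.194 ,   0.0087,   0.1546]), 'tool_pos': array([0.404 , 0.284 , 0.2058]), 'tcp_rot': array([179.9344,   0.0532, 100.4656]), 'ft_force': array([-1.0913,  0.2573,  0.1645]), 'ft_torque': array([-0.0137,  0.04  , -0.0001]), 'gripper_width': 0.03631615064960998}
```

>>> move_arm([
  [0,0.6,-1.3,0,0,0,0.07],
  [0,1.2,-2.6,0,0,0,0.07],
  [0,1.75,-3.9,0,0,0,0.07],
  [0,2.35,-5.2,0,0,0,0.07],
  [0,2.9,-6.5,0,0,0,0.07],
  [0,3.5,-7.8,0,0,0,0.07],
  [0,3.85,-8.63,0,0,0,0.07],
  [0,3.85,-8.63,-1,0,0,0.07],
])

```text
time_s: 2.23
tool_pos: [0.5236, 0.0245, 0.1815]
tcp_rot: [179.3, 0.3, 101.2]
ft_force: [0.5, 0.2, 0.9]
gripper_width: 0.0007
```

>>> move_arm([
  [0,0,0.1,-1,0,0,0],
  [0,0,0.1,-2,0,0,0],
  [0,0,0.1,-3,0,0,0],
  [0,0,0.1,-4,0,0,0],
  [0,0,0.1,-4.8,0,0,0],
  [0,0,0.1,-4.8,0,0,0],
  [0,0,0.1,-4.8,0,0,0],
])

```text
time_s: 2.82
tool_pos: [0.5166, 0.0329, 0.0307]
tcp_rot: [-179.9, -0.1, 101.5]
ft_force: [0.3, -0.5, -0.2]
gripper_width: 0.0004
```

```bash
python3 - <<'E'
from h import *
np.set_printoptions(precision=4,suppress=True)
c=camera("side");o=get_obs();print(o)
R=cv2.Rodrigues(np.array(c["rvec"],float))[0];p=R@o["tool_pos"]+np.array(c["tvec"]).ravel();f=240/np.tan(np.radians(c["fov_y"]/2));u,v=int(p[0]/p[2]*f+c["cx"]),int(p[1]/p[2]*f+c["cy"]);print(u,v)
save(c,"push1.png",cv2.resize(c["frame"][v-90:v+90,u-90:u+110],None,fx=3,fy=3))
E
```

```text
{'time_s': 2.8667, 'joint_positions': array([ -8.9332,  10.0452, 114.1535,   0.0078,  55.7477, -20.4096]), 'joint_velocities': array([-0.1997, -1.6419, -1.264 , -0.0483, -0.2369,  0.0776]), 'tau': array([  0.0355, -30.8662, -23.9162,   0.0508,   0.0849,  -0.0028]), 'tool_pos': array([0.5181, 0.0326, 0.0324]), 'tcp_rot': array([179.9476,   0.0126, 101.472 ]), 'ft_force': array([ 0.5142,  0.6783, -0.4413]), 'ft_torque': array([-0.0303,  0.0721,  0.0125]), 'gripper_width': 0.0005603407180048228}
321 231
```

View pics/push1.png

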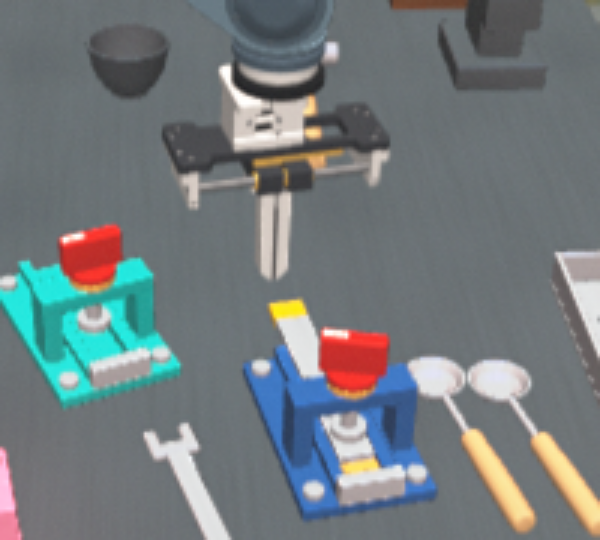

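The fingers (px 275,275) are aligned behind the tail (290,305), with x_c about 0 and y_c = 0.213. I'll lower and push.

>>> move_arm([
  [0,0,0,-0.67,0,0,0],
  [0,0,0,-0.67,0,0,0],
  [0,0.04,-0.25,-0.67,0,0,0],
  [0,0.1,-0.5,-0.67,0,0,0],
  [0,0.15,-0.75,-0.67,0,0,0],
  [0,0.19,-1.0,-0.67,0,0,0],
  [0,0.24,-1.25,-0.67,0,0,0],
  [0,0.29,-1.5,-0.67,0,0,0],
])

```text
time_s: 3.53
tool_pos: [0.5265, -0.0134, 0.012]
tcp_rot: [180.0, -0.0, 101.4]
ft_force: [-0.2, 4.2, 2.7]
gripper_width: 0.0007
```

>>> move_arm([
  [0,0.01,-0.06,0,0,0,0],
  [0,0.01,-0.06,0,0,0,0],
  [0,0.01,-0.06,0,0,0,0],
])

```text
time_s: 3.78
tool_pos: [0.5263, -0.0152, 0.0112]
tcp_rot: [-180.0, 0.1, 101.4]
ft_force: [-0.3, -0.1, -0.1]
gripper_width: 0.0003
```

>>> move_arm([
  [0,0.01,-0.05,0,0,0,0],
  [0,0.02,-0.1,0,0,0,0],
  [0,0.025,-0.13,0,0,0,0],
  [0,0.025,-0.13,0,0,0,0],
])

```text
time_s: 4.12
tool_pos: [0.5268, -0.0185, 0.0111]
tcp_rot: [-180.0, -0.0, 101.4]
ft_force: [-0.6, 1.3, -0.9]
gripper_width: 0.0005
```

>>> move_arm([
  [0,0.01,-0.05,0,0,0,0],
  [0,0.015,-0.08,0,0,0,0],
  [0,0.015,-0.08,0,0,0,0],
])

```text
time_s: 4.37
tool_pos: [0.5268, -0.019, 0.0111]
tcp_rot: [-179.9, -0.2, 101.4]
ft_force: [-1.2, 8.9, 2.3]
gripper_width: 0.0004
```

>>> move_arm([
  [0,0.01,-0.05,0,0,0,0],
  [0,0.01,-0.05,0,0,0,0],
  [0,0.01,-0.05,0,0,0,0],
])

```text
time_s: 4.62
tool_pos: [0.5268, -0.0191, 0.0111]
tcp_rot: [-179.9, -0.4, 101.3]
ft_force: [-1.4, 15.2, 4.6]
gripper_width: 0.0003
```

```bash
python3 - <<'E'
from h import *
np.set_printoptions(precision=4,suppress=True)
c=camera("side");o=get_obs();print(o["tool_pos"],o["ft_force"])
for l in("blank_tail","stop_face","blank"):
    for r in landmark_of(l,c)[:2]: print(l,round(r["score"],2),c2w(c,r["point"]))
W=cloud(c)
h=cv2.cvtColor(c["frame"],cv2.COLOR_RGB2HSV).astype(int)
R=cv2.Rodrigues(np.array(c["rvec"],float))[0];p=R@np.array([.565,-.2,.03])+np.array(c["tvec"]).ravel();f=240/np.tan(np.radians(c["fov_y"]/2));u,v=int(p[0]/p[2]*f+c["cx"]),int(p[1]/p[2]*f+c["cy"])
save(c,"push2.png",cv2.resize(c["frame"][v-70:v+40,u-65:u+65],None,fx=5,fy=5,interpolation=cv2.INTER_CUBIC))
E
```

```text
[ 0.5268 -0.0191  0.0111] [-2.2001 14.4848  3.729 ]
blank_tail 0.83 [ 0.5287 -0.0273  0.02  ]
blank_tail 0.3 [ 0.5579 -0.174   0.0778]
stop_face 0.83 [ 0.2779 -0.3404  0.0213]
stop_face 0.74 [ 0.3876 -0.0773  0.0185]
blank 0.83 [ 0.5521 -0.1249  0.0178]
blank 0.57 [ 0.5679 -0.2254  0.0202]
```

View pics/push2.png

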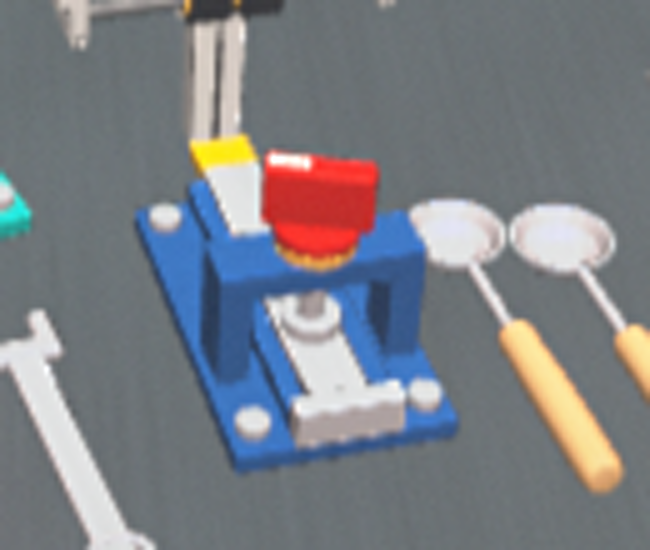

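The bar front meets the stop: no gap at px (345,385), and the force rose to 15 N with no further motion. I'll back off, rise, and turn towards the knob.

>>> move_arm([
  [0,-0.1,0.5,0,0,0,0],
  [0,-0.2,1.0,0,0,0,0],
  [0,-0.2,1.0,1.2,0,0,0],
  [40,-0.2,1.0,2.4,0,0,1],
  [50,-0.2,1.0,3.6,0,0,2],
  [50,-0.2,1.0,4.8,0,0,3],
  [50,-0.2,1.0,6,0,0,4],
  [50,-0.2,1,6.3,0,0,5],
])

```text
time_s: 5.48
tool_pos: [0.5252, 0.0066, 0.2075]
tcp_rot: [179.6, 0.6, 131.7]
ft_force: [0.3, -0.9, -0.2]
gripper_width: 0.0305
```

>>> move_arm([
  [50,0.2,-1,0,0,0,1.1],
  [50,0.5,-2,0,0,0,2.2],
  [50,0.7,-3,0,0,0,3.3],
  [50,1.0,-4,0,0,0,4.4],
  [50,1.2,-5,0,0,0,5.5],
  [50,1.2,-6,0,0,0,6.2],
  [50,1.2,-6,0,0,0,6.2],
  [50,1.2,-6,0,0,0,6.2],
])

```text
time_s: 6.15
tool_pos: [0.5577, -0.1739, 0.2002]
tcp_rot: [-180.0, -0.0, 168.4]
ft_force: [-0.1, 0.2, -1.0]
gripper_width: 0.05
```

>>> move_arm([
  [50,0.04,-0.08,-0.8,0,0,0],
  [50,0.04,-0.08,-1.6,0,0,0],
  [50,0.04,-0.08,-2.2,0,0,0],
  [50,0.04,-0.08,-2.7,0,0,0],
  [50,0.04,-0.08,-3.1,0,0,0],
  [50,0.04,-0.08,-3.4,0,0,0],
  [50,0.04,-0.08,-3.55,0,0,0],
  [50,0.04,-0.08,-3.55,0,0,0],
])

```text
time_s: 6.82
tool_pos: [0.5587, -0.1742, 0.0931]
tcp_rot: [180.0, -0.1, 168.6]
ft_force: [0.0, 0.2, 0.4]
gripper_width: 0.0498
```

```bash
python3 - <<'E'
from h import *
np.set_printoptions(precision=4,suppress=True)
a=camera("side");w=camera("wrist");o=get_obs();print(o["tool_pos"],o["ft_force"],o["ft_torque"],o["joint_positions"])
c=a;R=cv2.Rodrigues(np.array(c["rvec"],float))[0];p=R@np.array([.56,-.17,.08])+np.array(c["tvec"]).ravel();f=240/np.tan(np.radians(c["fov_y"]/2));u,v=int(p[0]/p[2]*f+c["cx"]),int(p[1]/p[2]*f+c["cy"])
save(a,"grip.png",np.hstack([cv2.resize(a["frame"][v-60:v+60,u-50:u+50],(400,480),interpolation=cv2.INTER_CUBIC),w["frame"][:,120:520]]))
E
```

```text
[ 0.5596 -0.1749  0.0946] [ 0.6166 -0.0659 -0.2709] [ 0.0075 -0.0062  0.0164] [ -28.4311   12.7222  103.217    -0.0028   63.9873 -107.056 ]
```

View pics/grip.png

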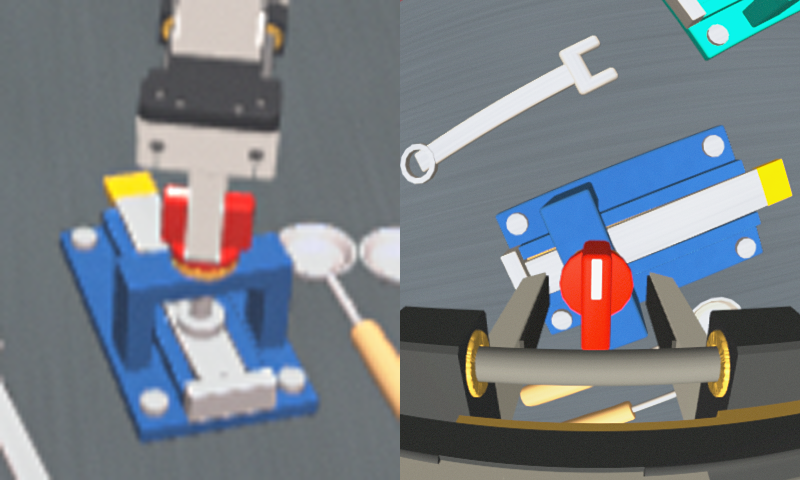

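The bar sits centred between the fingers and parallel to them (wrist view px 596, fingers 545/650). Closing.

>>> move_arm([
  [0,0,0,0,0,0,0],
  [0,0,0,0,0,0,0],
  [0,0,0,0,0,0,0],
  [0,0,0,0,0,0,0],
  [0,0,0,0,0,0,0],
  [0,0,0,0,0,0,0],
  [0,0,0,0,0,0,0],
  [0,0,0,0,0,0,0],
])

```text
time_s: 7.58
tool_pos: [0.559, -0.1753, 0.094]
tcp_rot: [-180.0, 0.0, 168.6]
ft_force: [-0.5, -1.9, 0.1]
gripper_width: 0.0138
```

```bash
cat > o.py <<'E'
from workcell import *
import numpy as np
np.set_printoptions(precision=4,suppress=True)
camera("side"); a=[get_obs()]
for _ in range(2): camera("side"); a.append(get_obs())
for o in a: print(o["time_s"],o["tool_pos"],o["tcp_rot"],o["ft_force"],o["ft_torque"],o["joint_positions"][5],o["tau"][5],o["gripper_width"])
E
python3 o.py
```

```text
7.6333 [ 0.559  -0.1753  0.094 ] [-179.9631    0.0085  168.5947] [-1.3296 -2.2258  1.0074] [-0.3185  0.1858 -0.1645] -107.05209617485066 -0.1877399906516075 0.01375197476992961
7.6833 [ 0.559  -0.1753  0.094 ] [-179.9632    0.0073  168.5974] [-0.2073 -2.1641  1.5297] [-0.4436  0.2505 -0.2369] -107.05359622846964 -0.18952681683003902 0.014021616694629695
7.7333 [ 0.559  -0.1753  0.094 ] [-179.9606    0.0109  168.6009] [-0.9567 -3.7113  0.8249] [-0.5263  0.2141 -0.1477] -107.05623130913435 -0.19122623372823 0.01374558365879505
```

>>> move_arm([
  [0,0,0,0,0,0,-0.5],
  [0,0,0,0,0,0,-1],
  [0,0,0,0,0,0,-1.5],
  [0,0,0,0,0,0,-2],
  [0,0,0,0,0,0,-2.5],
  [0,0,0,0,0,0,-3],
  [0,0,0,0,0,0,-3.5],
  [0,0,0,0,0,0,-4],
])

```text
time_s: 8.4
tool_pos: [0.559, -0.1754, 0.094]
tcp_rot: [-179.9, 0.0, 144.5]
ft_force: [-0.9, -2.7, 0.5]
gripper_width: 0.0138
```

```bash
python3 o.py
```

```text
8.45 [ 0.559  -0.1754  0.094 ] [-179.9333    0.0347  144.4394] [-1.1551 -3.9472  0.6311] [-0.6969  0.3099  0.0058] -82.87222983761825 0.2601168304681778 0.0141447121674149
8.5 [ 0.559  -0.1754  0.094 ] [-179.9364    0.032   144.6552] [-1.2225 -3.4291 -0.2972] [-0.6837  0.2592 -0.0654] -83.09147324957956 0.22615534253418446 0.01413093698370394
8.55 [ 0.559  -0.1754  0.094 ] [-179.9452    0.0286  144.6942] [-1.5934 -4.4356  2.0224] [-0.7604  0.2719 -0.1117] -83.13799537327158 -0.003315259891678579 0.014097994180975798
```

Resting torque relaxes inside the friction band, so I'll read it immediately at the end of each motion.

```bash
cat > q.py <<'E'
from workcell import *
import numpy as np
np.set_printoptions(precision=3,suppress=True)
o=get_obs();print(o["time_s"],"yaw",o["tcp_rot"][2].round(2),"ft",o["ft_force"],"T",o["ft_torque"],"j6",o["joint_positions"][5].round(2),"v6",o["joint_velocities"][5].round(2),"tau",o["tau"].round(3))
E
python3 q.py
```

```text
8.55 yaw 144.69 ft [-1.593 -4.436  2.022] T [-0.76   0.272 -0.112] j6 -83.14 v6 -0.24 tau [  2.65  -36.647 -27.407   1.009   0.176  -0.003]
```

>>> move_arm([
  [0,0,0,0,0,0,-0.5],
  [0,0,0,0,0,0,-1],
  [0,0,0,0,0,0,-1.5],
  [0,0,0,0,0,0,-2],
])

```text
time_s: 8.88
tool_pos: [0.5589, -0.1754, 0.094]
tcp_rot: [-179.9, 0.0, 132.6]
ft_force: [-1.9, -4.4, 0.5]
gripper_width: 0.0137
```

```bash
python3 q.py
```

```text
8.8833 yaw 132.6 ft [-1.85  -4.368  0.542] T [-0.756  0.357  0.234] j6 -71.04 v6 35.58 tau [  2.425 -36.624 -27.412   1.196   0.168  -0.29 ]
```

>>> move_arm([
  [0,0,0,0,0,0,-0.5],
  [0,0,0,0,0,0,-1],
  [0,0,0,0,0,0,-1.5],
  [0,0,0,0,0,0,-2],
])

```text
time_s: 9.22
tool_pos: [0.5589, -0.1755, 0.094]
tcp_rot: [-179.9, 0.1, 120.6]
ft_force: [-1.6, -4.7, 1.5]
gripper_width: 0.014
```

```bash
python3 q.py
```

```text
9.2167 yaw 120.6 ft [-1.629 -4.668  1.519] T [-0.827  0.39   0.183] j6 -59.04 v6 35.59 tau [  2.541 -36.583 -27.441   1.266   0.131  -0.29 ]
```

>>> move_arm([
  [0,0,0,0,0,0,-0.5],
  [0,0,0,0,0,0,-1],
  [0,0,0,0,0,0,-1.5],
  [0,0,0,0,0,0,-2],
])

```text
time_s: 9.55
tool_pos: [0.5588, -0.1755, 0.094]
tcp_rot: [-179.9, 0.1, 108.6]
ft_force: [-3.0, -4.0, 1.6]
gripper_width: 0.0135
```

```bash
python3 q.py
```

```text
9.55 yaw 108.6 ft [-2.996 -3.996  1.578] T [-0.873  0.496  0.19 ] j6 -47.03 v6 35.57 tau [  2.635 -36.533 -27.483   1.329   0.079  -0.29 ]
```

>>> move_arm([
  [0,0,0,0,0,0,-0.5],
  [0,0,0,0,0,0,-1],
  [0,0,0,0,0,0,-1.5],
  [0,0,0,0,0,0,-2],
])

```text
time_s: 9.88
tool_pos: [0.5587, -0.1755, 0.094]
tcp_rot: [-179.9, 0.1, 96.6]
ft_force: [-3.0, -4.7, 1.3]
gripper_width: 0.0135
```

```bash
python3 q.py
```

```text
9.8833 yaw 96.61 ft [-3.012 -4.73   1.313] T [-0.892  0.52   0.215] j6 -35.04 v6 35.56 tau [  2.662 -36.478 -27.531   1.392   0.017  -0.255]
```

>>> move_arm([
  [0,0,0,0,0,0,-0.5],
  [0,0,0,0,0,0,-1],
  [0,0,0,0,0,0,-1.5],
  [0,0,0,0,0,0,-2],
])

```text
time_s: 10.22
tool_pos: [0.5587, -0.1755, 0.094]
tcp_rot: [-180.0, 0.1, 84.6]
ft_force: [-3.3, -4.1, 1.4]
gripper_width: 0.0138
```

```bash
python3 q.py
```

```text
10.2167 yaw 84.63 ft [-3.277 -4.117  1.441] T [-0.886  0.628  0.349] j6 -23.05 v6 35.61 tau [  2.609 -36.421 -27.583   1.474  -0.048  -0.163]
```

>>> move_arm([
  [0,0,0,0,0,0,-0.5],
  [0,0,0,0,0,0,-1],
  [0,0,0,0,0,0,-1.5],
  [0,0,0,0,0,0,-2],
])

```text
time_s: 10.55
tool_pos: [0.5586, -0.1755, 0.094]
tcp_rot: [-180.0, 0.1, 72.6]
ft_force: [-2.9, -3.6, 2.0]
gripper_width: 0.0139
```

```bash
python3 q.py
```

```text
10.55 yaw 72.63 ft [-2.885 -3.639  1.97 ] T [-0.938  0.66   0.375] j6 -11.06 v6 35.57 tau [  2.626 -36.355 -27.644   1.51   -0.127  -0.154]
```

Contact is clear: moving torque stepped up about 0.13 N m (tau6 from -0.29 to -0.16, FT Tz from 0.19 to 0.35). The rise starts near yaw 99°. The target yaw is about 53°, so 20° more, taken gently.

>>> move_arm([
  [0,0,0,0,0,0,-0.5],
  [0,0,0,0,0,0,-1],
  [0,0,0,0,0,0,-1.5],
  [0,0,0,0,0,0,-2],
])

```text
time_s: 10.88
tool_pos: [0.5586, -0.1755, 0.094]
tcp_rot: [-180.0, 0.1, 60.6]
ft_force: [-3.8, -4.3, 3.1]
gripper_width: 0.0134
```

```bash
python3 q.py
```

```text
10.8833 yaw 60.64 ft [-3.803 -4.283  3.087] T [-0.873  0.665  0.391] j6 0.94 v6 35.6 tau [  2.61  -36.292 -27.706   1.532  -0.209  -0.146]
```

>>> move_arm([
  [0,0,0,0,0,0,-0.4],
  [0,0,0,0,0,0,-0.8],
  [0,0,0,0,0,0,-1.1],
  [0,0,0,0,0,0,-1.3],
  [0,0,0,0,0,0,-1.3],
  [0,0,0,0,0,0,-1.3],
])

```text
time_s: 11.38
tool_pos: [0.5585, -0.1755, 0.094]
tcp_rot: [-180.0, 0.1, 53.0]
ft_force: [-3.4, -4.0, 2.4]
gripper_width: 0.0137
```

```bash
python3 q.py
```

```text
11.3833 yaw 52.97 ft [-3.439 -4.046  2.425] T [-0.83   0.787  0.233] j6 8.61 v6 -0.13 tau [  2.736 -36.26  -27.745   1.497  -0.254   0.27 ]
```

Yaw is 53°, about 46° past contact. Now release and rise.

>>> move_arm([
  [50,0,0,0,0,0,0],
  [50,0,0,0,0,0,0],
  [50,0,0,0,0,0,0],
  [50,0,0,0,0,0,0],
  [50,0,0,0,0,0,0],
  [50,0,0,0,0,0,0],
  [50,0,0,0,0,0,0],
])

```text
time_s: 11.97
tool_pos: [0.5591, -0.1747, 0.0938]
tcp_rot: [-180.0, -0.0, 52.8]
ft_force: [0.2, -0.3, -0.4]
gripper_width: 0.0502
```

>>> move_arm([
  [50,0,0,0.7,0,0,0],
  [50,0,0,1.5,0,0,0],
  [50,0,0,2.5,0,0,0],
  [50,0,0,3.5,0,0,0],
  [50,0,0,4.5,0,0,0],
  [50,0,0,5,0,0,0],
  [50,0,0,5,0,0,0],
  [50,0,0,5,0,0,0],
])

```text
time_s: 12.63
tool_pos: [0.5593, -0.175, 0.2442]
tcp_rot: [179.9, -0.0, 52.8]
ft_force: [-0.9, 1.1, 0.2]
gripper_width: 0.05
```

```bash
python3 q.py; python3 - <<'E'
from h import *
np.set_printoptions(precision=4,suppress=True)
for n in("scene","side"):
  c=camera(n);W=cloud(c)
  k=(np.hypot(W[...,0]-.5588,W[...,1]+.1762)<.03)&(W[...,2]>.114)&(W[...,2]<.124)
  p=W[k][:,:2]
  if len(p)>20:
    vt=np.linalg.svd(p-p.mean(0))[2]; print(n,len(p),"knob angle",np.degrees(np.arctan2(vt[0,1],vt[0,0])))
  for r in landmark_of("blank_tail",c)[:1]: print(c2w(c,r["point"]))
R=cv2.Rodrigues(np.array(c["rvec"],float))[0];p=R@np.array([.56,-.15,.06])+np.array(c["tvec"]).ravel();f=240/np.tan(np.radians(c["fov_y"]/2));u,v=int(p[0]/p[2]*f+c["cx"]),int(p[1]/p[2]*f+c["cy"])
save(c,"end.png",cv2.resize(c["frame"][v-70:v+70,u-80:u+80],None,fx=4,fy=4,interpolation=cv2.INTER_CUBIC))
E
```

```text
12.6333 yaw 52.82 ft [-0.902  1.054  0.183] T [-0.065  0.087 -0.003] j6 8.73 v6 -0.02 tau [  0.048 -36.682 -33.805   0.082   0.004   0.001]
scene 101 knob angle -126.68846886346545
[ 0.5275 -0.031   0.0238]
side 106 knob angle -128.2137823509202
[ 0.5289 -0.0267  0.0196]
```

View pics/end.png

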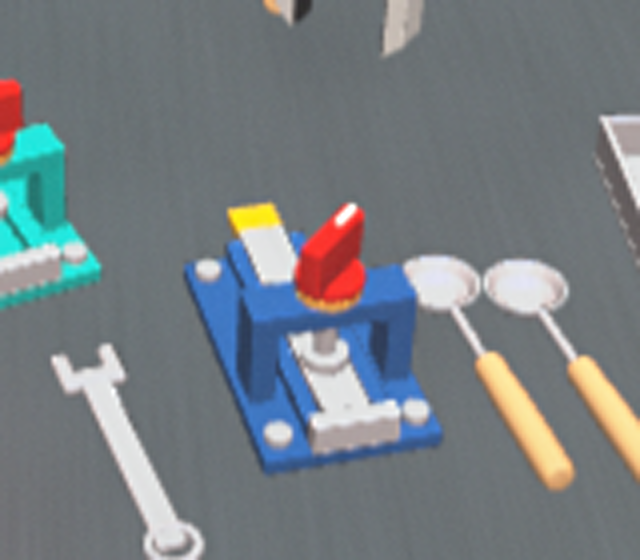

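The foot is down on the bar (px 325,355), the bar is at the stop (345,415), the knob stands at about 52.5° as left, and the gripper is clear.

```bash
python3 -c "
from workcell import *
print(close_job())"
```

```text
the job is handed in; nothing more can be done
None
```

The bar is home against the stop, the knob is tightened about 46° past contact and released, and the job is handed in at about 12.7 s; no verdict was reported.

- **Bar home:** I pushed the tail with closed fingers until the force rose to 15 N with no further motion. The picture shows no gap at the stop. The final tail landmarks are within about 3 mm of the home position, which is inside the network's roughly 4 mm accuracy.
- **Contact:** while turning clockwise, the torque stepped up by about 0.13 N m. The start of the rise was interpolated from readings 12° apart, at tool yaw about 99°, so it could be off by a few degrees.
- **Tightening:** I stopped at yaw 53°. After release, depth measurement put the knob at 52 to 53°, so it did not spring back.
- **Release:** the gripper is 150 mm above the gripping height, and the force reads about zero.
- **Not checked:** the clamping force on the strip can't be measured directly, so 58 to 72 N is inferred from the angle. I checked the bystanders only by eye: the spanner and spoons look unmoved, the rest were not in the final crop, and the arm did not go near them.

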